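# Fit the drive pulley and hold the belt tensioner back

## Robot

A 7-joint arm with a two-finger parallel gripper is mounted at the origin on the work surface. World frame = base frame: x ahead of the robot, y to its left, z up, the work surface at z = 0. Lengths are in m, angles in rad, forces in N, time in s.
With the tool pointing down it reaches from about 0.4 to 0.875 m from the base axis. Payload 6.5 kg.
Tool frame: the origin (TCP) lies between the finger pads; the fingertips stand 8 mm ahead of it and the grasp point (between the pads) lies 11 mm behind it; z points along the fingers, y is the line along which they close (so a half turn about z gives the same grasp; the last joint's range is limited). The gripper opens to 88 mm and grips with 3 to 60 N. Pads are 18 mm wide; open, the fingers measure 123 mm over their backs; the gripper's body (75 mm by 187 mm) begins 45 mm behind the grasp point.
Start: joints at [1.131, 0.536, -0.004, 1.538, 0.003, 1.067, -0.071], TCP at [0.237, -0.605, 0.247] pointing down, gripper open.
Joint ranges: [-2.7, 2.7], [-0.37, 2.16], [-1.27, 1.26], [0.24, 2.4], [-1.31, 4.45], [0.19, 1.91], [-2.76, 2.76]. Speed limits (rad/s): [2.39, 2.39, 3.14, 3.14, 3.14, 3.14, 3.14].

## Interface

Orientations are given as [roll, pitch, yaw] about the fixed x, y, z axes, in that order (R = Rz(yaw) Ry(pitch) Rx(roll)).
In Python, from rig import robot, eyes gives the robot as it stands.
- The arm moves only by the tool servo_tool, never from a script. Its argument "plan" is a list of rows, each a list of 2 entries, a list of its own where there are three numbers: the shift along the world's x, y, z in m, then the turn about the world's z in rad. A call has 1 to 5 rows; each row is the pose to reach, as a shift and turn from the pose commanded when the call began; what a row does not reach only later rows make up. A row lasts 1/8 s, in which the tool goes at most 62.5 mm and 10.7 degrees, less where a joint would pass 70% of its speed; a pose out of reach is approached as far as the arm can. A call with a gripper value outside its range is refused whole. "fingers" is the finger opening in m, from 0 to 0.0881, set as the call begins (left out, the last holds). The fingers move at their own pace and stop on an object; "squeeze" is the grip in N (left out, the last holds). Time passes only in rows, so rows that repeat a pose let the fingers close. It gives the time, the measured TCP pose, the force, the opening and the grip force at its end, in the units of the state.
- robot.get_obs(): the state, without advancing time (a new reading comes with each control period).
- eyes.camera(name): name is "scene" or "top"; returns a dict with "pixels" (400x640x3 uint8, blue, green, red), "K" (3x3 intrinsics, pixels), "camera_from_world" (4x4, takes a point from world to camera coordinates). Camera axes: x right, y up, looking along -z (the intrinsics and any distortion apply to the point x, -y, -z); pixel columns grow to the right and rows downward; lengths in m; the calibration is good to about 2 mm. A picture is of the moment at which its call begins. There is no depth.
- robot.job_done(): hands the job in; it is judged then, once.
The state is a dict: "time_s": time; "joint_positions": joint angles; "joint_velocities": joint speeds; "joint_efforts": joint torques, N m; "eef_pos": TCP position; "orientation": TCP orientation; "contact_force": force on the tool from outside, world axes, zero at the start; "ft_torque": the same for the moment, N m; "opening": opening from 0.0 (shut) to 1.0 (fully open); "grasp_force": force on a finger pad.
Only numpy, scipy, OpenCV 4.12 (cv2) and the standard library are available. Lean on these libraries where they do the work, as an engineer would, in place of code of your own. Each camera call takes 0.05 s, during which the arm holds its last target. There are 200 camera calls.

## Task

The roller press's belt-drive unit lies open on the bench for a new belt. Fit the silver toothed pulley with the blue hub onto the unit's square brass shaft, hub up and fully home, and let go of it; then push the red tab of the sprung yellow tensioner arm back past its click and keep holding it back with the gripper's fingers, so that a colleague can slip the belt on: finish while still holding it. Do not disturb the old pulley, the paint tubes, the tools and the screws around.

Things in the scene. Friction and masses are not known exactly. Their poses are not given: they have to be found in the camera images.
- pulley: New drive pulley, loose, 0.28 kg, lying hub up. Origin: centre of its underside, z up along the bore. Silver toothed rim with dark flanges, 88 mm across, 0 to 24 mm above the origin; above it a blue square hub, 32 x 32 mm, from 24 to 52 mm, flat sides square to the body's x and y. A square bore, 18 x 18 mm, parallel to the hub's flats, goes right through. Any quarter turn fits.
- drive: Belt-drive unit, fixed, on its back, cover off: green housing 240 (its x) by 340 mm (its y), flat steel deck 50 mm above the bench; a grey motor juts from its +y end to y = 266 mm, 78 mm high. Origin: centre of the underside. On the deck: square shaft at (0, -95) mm, small pulley 38 mm wide, 42 mm tall at (0, 115), tensioner pivot bolt, 32 mm tall, at (48, 85); else under 28 mm, save the arm.
- seat (a point): Centre of the shaft's round shoulder (28 mm across), 58 mm above the bench, on which the pulley's underside rests when fully home. Fixed to the drive unit; axes as drive.
- shaft_top (a point): Centre of the top end of the brass square shaft, 106 mm above the bench. The shaft is 16 x 16 mm, sides square to this point's x and y (1 mm play all round in the pulley), 42 mm long above the shoulder, then a tapered nose 6 mm high, 9 mm square at the very top. It turns stiffly (0.12 N m) about the vertical and may stand at any angle.
- pivot (a point): Point on the axis of the tensioner arm's vertical pivot bolt, at deck level (50 mm above the bench). Axes as drive. A brass click pawl, under 20 mm tall, sits on the far (+x) side of it.
- tab (a point): Centre of the red upright tab at the arm's end, 78 mm above the bench, 100 mm from the pivot axis along the point's -y: 8 mm thick (x), 26 mm wide (y), from 60 to 96 mm above the bench. The point's x points the way the tab is pushed back and turns with the arm. The arm's plate, 22 mm wide, lies 54 to 60 mm above the bench; a black idler wheel, 35 mm wide, up to 88 mm, sits 70 mm from the pivot.
- tensioner (a joint): Angle of the sprung arm (rad): 0 at rest, growing counter-clockwise from above as the tab is pushed back. A spring returns it: 0.42 N m at 0, 1.28 N m at the end stop at 0.72. The click tooth meets a sprung pawl at 0.26 (some 0.45 N m more), passes it at 0.40, and the pawl has dropped in behind from 0.54 on. The click does not lock: let go, and the arm springs back.
- old_pulley: Bystander, loose: the old black pulley, rim 56 mm in diameter and 20 mm tall, round hub to 40 mm, round bore. Origin at the centre of the underside.
- tube_yellow: Bystander, loose: yellow paint tube standing on its black cap, about 52 mm wide and 172 mm tall. Origin at the centre of the underside.
- tube_violet: Bystander, loose: violet paint tube, of the same size, standing on its cap.
- tube_green: Bystander, loose: green paint tube, of the same size, standing on its cap.
- brayer: Bystander, loose: ink roller lying down, 37 mm in diameter and 100 mm wide, black handle, 180 mm long overall.
- screw_dish: Bystander, loose: white dish with the cover's screws, 92 mm in diameter, 18 mm tall.
- spanner: Bystander, loose: steel spanner lying flat.
Not all that is in view belongs to the job. What is meant by the pulley is not brown or orange, and is the smaller of those in its own colour.

How it is judged:
On the way, in this order (a step that is already met when the one before it is completed fails the run):
1. the pulley is fully home on the square shaft and let go (horizontal distance between pulley and seat below 0.003 m and z of pulley in the frame of seat below 0.003 m and angle between pulley's own z axis and vertical below 0.06 rad and contact force between the fingers and pulley below 0.3 N), for 0.2 s.
2. the tensioner arm is pushed back past its click (value of joint tensioner above 0.5 rad), for 0.2 s.
At the end, for the whole second after the job is handed in: The pulley sits on the square shaft hub up, within 3 mm of the shoulder and 3 mm of the axis, upright within 0.06 rad and not touched by the fingers; the tensioner arm is held back past its click, joint value above 0.5, by the gripper's fingers, which press on it with more than 2 N (all of step 1 and value of joint tensioner above 0.5 rad and contact force between the fingers and tensioner above 2 N); the arm keeps its last pose, push and grip.
It fails at once if a bystander is moved by more than 3 cm, or a standing paint tube is tipped (distance of any of old_pulley, tube_yellow, tube_violet, tube_green, brayer, screw_dish, spanner from where it was at the start of the episode above 0.03 m or angle between any of tube_yellow, tube_violet, tube_green's own z axis and vertical above 0.4 rad).
It also fails if it takes over 56 s, if anything falls off the work surface, if the arm or the gripper's body presses on something with over 40 N, if the wrist force passes 120 N, or if a joint passes its speed limit or range.

## Working session

There is one attempt and no reset: what is moved stays moved. The work goes in short steps, Python scripts to look and compute and a tool call to move; the robot and the scene stay as the last step left them, time stands still between calls to the robot, and variables do not carry over. Pictures are saved under pics/ and viewed, at most 10 in all, crops included, and the job is handed in when it is done.

Besides the shell and the picture viewer there is one more tool, called after "Emit:" by a JSON object that holds its "name" and its "arguments", one argument or row to a line. servo_tool: Moves the arm, as the interface text tells. Its arguments: {"type":"object","properties":{"plan":{"type":"array"},"fingers":{"type":"number"},"squeeze":{"type":"number"}},"required":["plan"]}

```bash
ls; mkdir -p pics; cat > h.py <<'E'
import numpy as np, cv2
from rig import robot, eyes
def snap(n,f=None):
    c=eyes.camera(n)
    if f: cv2.imwrite('pics/'+f,c['pixels'])
    np.savez('cam_'+n+'.npz',**{k:np.array(c[k]) for k in('pixels','K','camera_from_world')})
    return c
def load(n): return dict(np.load('cam_'+n+'.npz'))
def unproj(c,u,v,z):
    T=np.array(c['camera_from_world']);K=np.array(c['K'])
    d=np.linalg.solve(K,[u,v,1]); d=np.array([d[0],-d[1],-d[2]])
    R=T[:3,:3];o=-R.T@T[:3,3];w=R.T@d
    return o+w*(z-o[2])/w[2]
def proj(c,p):
    T=np.array(c['camera_from_world']);K=np.array(c['K'])
    q=T[:3,:3]@np.asarray(p)+T[:3,3];q=K@np.array([q[0],-q[1],-q[2]])
    return q[:2]/q[2]
E
python3 - <<'E'
from h import *
for n in('scene','top'):
    c=snap(n,n+'0.png'); print([k for k in c]); T=np.array(c['camera_from_world']);print(np.round(-T[:3,:3].T@T[:3,3],3),np.round(c['K'],1).tolist())
print(robot.get_obs())
E
```

```text
pics
['pixels', 'K', 'camera_from_world']
[1.124 0.722 1.069] [[397.9, 0.0, 319.0], [0.0, 397.9, 202.3], [0.0, 0.0, 1.0]]
['pixels', 'K', 'camera_from_world']
[0.353 0.014 1.244] [[397.3, 0.0, 321.9], [0.0, 397.3, 198.1], [0.0, 0.0, 1.0]]
{'time_s': 0.1, 'joint_positions': array([ 1.13082881,  0.53710883, -0.00440974,  1.5387175 ,  0.00263858,
        1.06731435, -0.07121102]), 'joint_velocities': array([ 7.24944448e-04, -2.96226172e-04,  1.23623892e-03, -1.56538544e-03,
       -6.09298717e-05,  6.76464728e-04, -3.45070656e-04]), 'joint_efforts': array([ 2.88635092e-03, -5.72075415e+01,  9.94378366e-01, -2.52229071e+01,
       -5.60543477e-02,  1.34617800e-02,  4.87095497e-05]), 'eef_pos': array([ 0.23710491, -0.60465247,  0.24593719]), 'orientation': array([-3.14005799e+00,  1.62536184e-04,  3.73822033e-01]), 'contact_force': array([-0.23606664,  0.01196825,  0.14537293]), 'ft_torque': array([-0.02646945, -0.03071648, -0.00063066]), 'grasp_force': 0.0, 'opening': 0.9972775677913478}
```

View pics/top0.png

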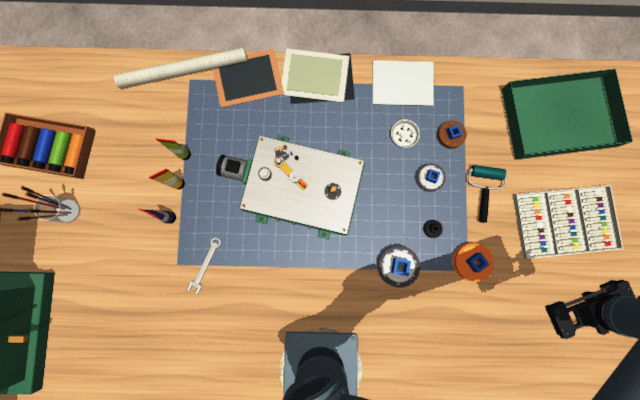

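View pics/scene0.png

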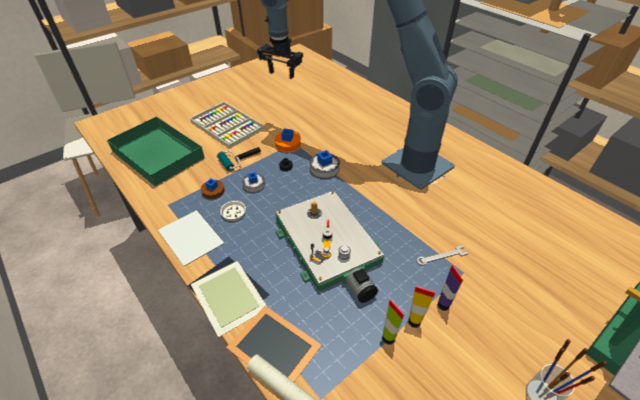

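The smaller silver pulley is at top pixel (431,177), and the larger silver one is at (399,266). The drive has its motor at (230,166), its shaft at (333,190) and its tensioner near (290,170). I'll zoom in next.

```bash
python3 - <<'E'
from h import *
c=load('top');I=c['pixels']
a=cv2.resize(I[125:245,235:375],None,fx=5,fy=5,interpolation=cv2.INTER_CUBIC)[:600]
b=cv2.resize(I[155:200,410:455],None,fx=6,fy=6,interpolation=cv2.INTER_CUBIC)
cv2.imwrite('pics/a.png',a)
s=load('scene')['pixels']
s1=cv2.resize(s[165:205,232:282],None,fx=7,fy=7,interpolation=cv2.INTER_CUBIC)
s2=cv2.resize(s[190:280,270:385],None,fx=3.5,fy=3.5,interpolation=cv2.INTER_CUBIC)
o=np.zeros((600,800,3),np.uint8);o[:270,:270]=b;o[:280,300:650]=s1;o[283:283+s2.shape[0],:s2.shape[1]]=s2[:317];cv2.imwrite('pics/b.png',o)
# blue hub top
hsv=cv2.cvtColor(I,cv2.COLOR_BGR2HSV)
m=np.zeros(I.shape[:2],np.uint8);m[160:195,412:450]=cv2.inRange(hsv,(105,130,60),(130,255,255))[160:195,412:450]
n,l,st,ce=cv2.connectedComponentsWithStats(m);print(st[1:],ce[1:])
pts=np.argwhere(m>0)[:,::-1].astype(np.float32);r=cv2.minAreaRect(pts);print(r)
for q in cv2.boxPoints(r): print(unproj(c,*q,0.052))
print('pulley ctr',unproj(c,*r[0],0.052))
for nm,u,v,z in(('shaft',333,190,.106),('c1',261,137,.05),('c2',363,158,.05),('c3',347,234,.05),('c4',242,209,.05),('motor',230,166,.078)):print(nm,unproj(c,u,v,z))
E
```

```text
[[426 170  14  13 104]] [[432.40384615 175.54807692]]
((432.45001220703125, 175.64999389648438), (10.75174331665039, 11.067971229553223), 18.43494987487793)
[ 0.57331913 -0.30840587  0.052     ]
[ 0.60619886 -0.31958257  0.052     ]
[ 0.59629173 -0.35069925  0.052     ]
[ 0.56347693 -0.33942245  0.052     ]
pulley ctr [ 0.58479026 -0.32952463  0.052     ]
shaft [ 0.52568351 -0.02458898  0.106     ]
c1 [0.69488739 0.19871009 0.05      ]
c2 [ 0.63563601 -0.11702028  0.05      ]
c3 [ 0.40177042 -0.07066358  0.05      ]
c4 [0.47033635 0.24693983 0.05      ]
motor [0.59572262 0.28319961 0.078     ]
```

View pics/a.png

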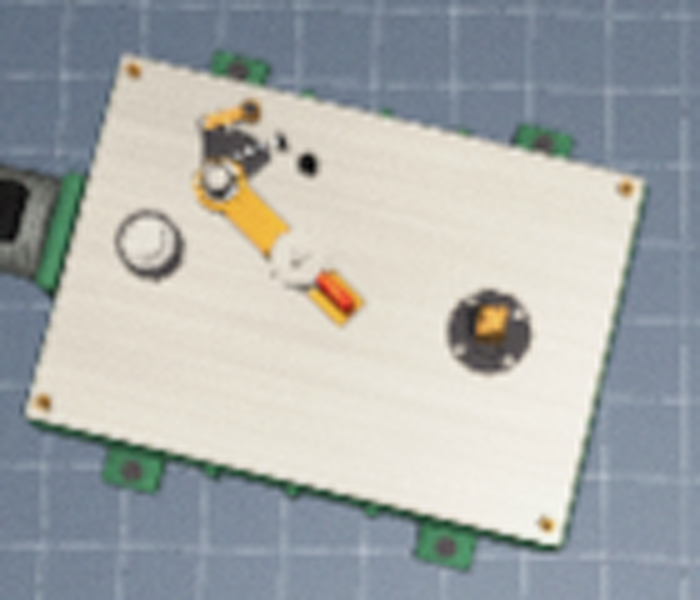

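View pics/b.png

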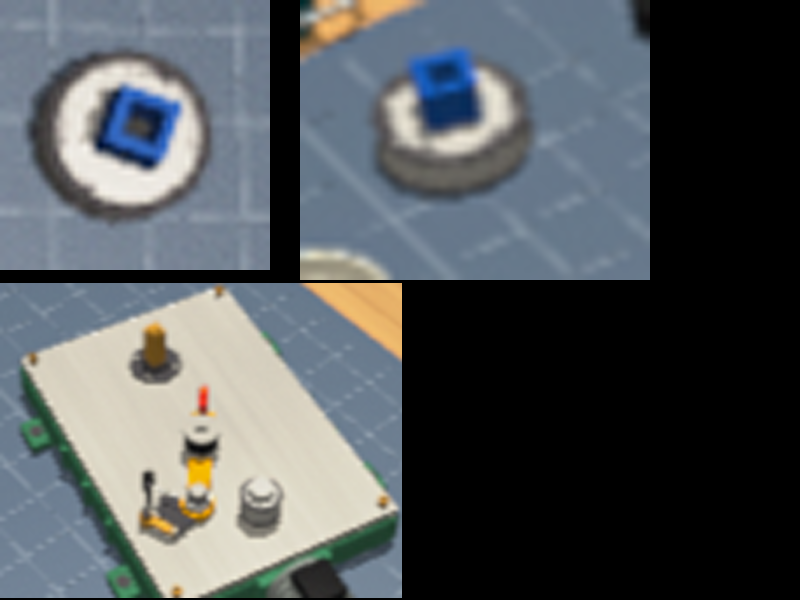

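```bash
cat > fit.py <<'E'
from h import *
from scipy.optimize import minimize
def box(hx,hy,z0,z1): return [(sx*hx,sy*hy,z) for sx in(-1,1) for sy in(-1,1) for z in(z0,z1)]
S=8
def cover(c,P,roi):
    x0,y0,x1,y1=roi
    q=np.array([proj(c,p) for p in P]);q=((q+.5-[x0,y0])*S)
    m=np.zeros(((y1-y0)*S,(x1-x0)*S),np.uint8)
    h=cv2.convexHull(q.astype(np.float32))
    cv2.fillConvexPoly(m,np.round(h*16-8).astype(np.int32),255,shift=4)
    return cv2.resize(m,(x1-x0,y1-y0),interpolation=cv2.INTER_AREA)/255.
def mask(c,roi,lo,hi,fill=True):
    x0,y0,x1,y1=roi
    m=cv2.inRange(cv2.cvtColor(c['pixels'][y0:y1,x0:x1],cv2.COLOR_BGR2HSV),lo,hi)
    if fill:
        cs,_=cv2.findContours(m,cv2.RETR_EXTERNAL,cv2.CHAIN_APPROX_NONE)
        k=max(cs,key=cv2.contourArea); m=cv2.drawContours(np.zeros_like(m),[k],-1,255,-1)
    return m/255.
def fit(name,cams,rois,body,x0,lo,hi,yaws):
    ms=[mask(c,r,lo,hi) for c,r in zip(cams,rois)]
    body=np.array(body);out=[]
    def cost(p,full=False):
        cs,sn=np.cos(p[2]/20),np.sin(p[2]/20)
        P=body@np.array([[cs,sn,0],[-sn,cs,0],[0,0,1]])+[p[0]/1000,p[1]/1000,0]
        e=[np.sum((cover(c,P,r)-m)**2) for c,r,m in zip(cams,rois,ms)]
        return e if full else sum(e)
    for yw in yaws:
        s=np.array([x0[0]*1000,x0[1]*1000,yw*20])
        r=minimize(cost,s,method='Nelder-Mead',options=dict(initial_simplex=[s,s+[6,0,0],s+[0,6,0],s+[0,0,4]],xatol=.05,fatol=.01))
        out.append((round(r.fun,2),np.round(r.x/[1000,1000,20],4).tolist(),np.round(cost(r.x,True),1).tolist()))
    out.sort(key=lambda t:t[0]);print(name,[int(m.sum()) for m in ms]);[print('  ',o) for o in out]
E
python3 - <<'E'
from fit import *
t,s=load('top'),load('scene');C=[t,s]
def R(p,h=14):
    r=[]
    for c in C:
        u,v=proj(c,p).astype(int);r.append((u-h,v-h,u+h,v+h))
    return r
q=np.pi/8
fit('hub',C,R((.585,-.33,.04)),box(.016,.016,.024,.052),(.585,-.33),(105,110,40),(130,255,255),[-.33,-.33+q*2,.0])
nose=box(.008,.008,.058,.1)+box(.0045,.0045,.1,.106)
fit('shaft',C,R((.527,-.026,.085)),nose,(.527,-.026),(8,90,50),(28,255,255),[0,q,2*q,3*q])
tb=unproj(t,235+335/5,125+291/5,.09);print(tb)
fit('tab',C,R(tb),box(.004,.013,.06,.096),tb,(0,150,60),(7,255,255),[-.4,-.8,-1.1])
for nm,a,b,z in(('deck1',125,57,.05),('d2',648,183,.05),('d3',563,549,.05),('d4',30,418,.05),('small',150,242,.092),('pivot',220,180,.082),('screw1',134,71,.05),('s2',626,188,.05),('s3',546,524,.05),('s4',43,402,.05)):
    print(nm,unproj(t,235+(a+.5)/5-.5,125+(b+.5)/5-.5,z)[:2].round(4))
E
```

```text
hub [122, 87]
   (np.float64(37.14), [0.5875, -0.3346, -0.4368], [23.0, 14.2])
   (np.float64(37.25), [0.5877, -0.3348, -0.4566], [23.8, 13.4])
   (np.float64(37.28), [0.5873, -0.3347, 1.1334], [23.6, 13.6])
shaft [49, 67]
   (np.float64(8.02), [0.5322, -0.0253, 1.272], [5.3, 2.7])
   (np.float64(8.16), [0.5321, -0.0254, -0.0833], [5.0, 3.2])
   (np.float64(8.24), [0.5323, -0.0257, -0.245], [6.0, 2.2])
   (np.float64(11.15), [0.532, -0.0258, 0.3713], [7.1, 4.0])
[0.54636939 0.06643409 0.09      ]
tab [13, 12]
   (np.float64(37.35), [0.5485, 0.0669, -0.7273], [21.7, 15.7])
   (np.float64(37.73), [0.5465, 0.0648, -0.7156], [21.8, 16.0])
   (np.float64(38.29), [0.5471, 0.0655, -0.7227], [22.0, 16.3])
deck1 [0.698  0.2032]
d2 [ 0.6257 -0.1208]
d3 [ 0.4006 -0.0713]
d4 [0.4727 0.2513]
small [0.5741 0.1772]
pivot [0.6145 0.1384]
screw1 [0.6892 0.1972]
s2 [ 0.6222 -0.1073]
s3 [ 0.4153 -0.0609]
s4 [0.4825 0.2439]
```

The fits agree with the given sizes: shaft at (0.532,-0.0255), tab at (0.5475,0.066), pivot about 100 mm from the tab, drive yaw about -0.217, pulley near (0.586,-0.332). I'm moving above the pulley now.

Emit:
{"name": "servo_tool", "arguments": {
  "plan": [
    [[0.045, 0.035, 0], 0.18],
    [[0.09, 0.07, 0], 0.36],
    [[0.135, 0.105, 0], 0.54],
    [[0.18, 0.14, 0], 0.72],
    [[0.22, 0.172, 0], 0.866]
  ],
  "fingers": 0.07
}}

```text
time_s: 0.72
eef_pos: [0.4587, -0.4313, 0.2464]
orientation: [-3.141, -0.0, 1.246]
contact_force: [0.5, -0.3, 0.6]
opening: 0.795
grasp_force: 0.0
```

Emit:
{"name": "servo_tool", "arguments": {
  "plan": [
    [[0.043, 0.034, -0.02], 0],
    [[0.086, 0.067, -0.05], 0],
    [[0.129, 0.101, -0.08], 0],
    [[0.129, 0.101, -0.1], 0],
    [[0.129, 0.101, -0.1], 0]
  ]
}}

```text
time_s: 1.35
eef_pos: [0.5845, -0.332, 0.1445]
orientation: [-3.137, 0.0, 1.24]
contact_force: [-0.7, -0.3, 0.2]
opening: 0.798
grasp_force: 0.0
```

```bash
python3 - <<'E'
from h import *
o=robot.get_obs();print(o['eef_pos'],o['orientation'],o['joint_positions'])
t=snap('top');s=snap('scene')
u,v=proj(t,(.586,-.332,.05)).astype(int);U,V=proj(s,(.586,-.332,.05)).astype(int)
a=cv2.resize(t['pixels'][v-35:v+35,u-25:u+25],(400,560),interpolation=cv2.INTER_CUBIC)
b=cv2.resize(s['pixels'][V-35:V+35,U-25:U+25],(400,560),interpolation=cv2.INTER_CUBIC)
cv2.imwrite('pics/c.png',np.hstack([a,b]));print(u,v,U,V)
E
```

```text
[ 0.58449183 -0.33202722  0.14451955] [-3.13703626e+00  3.20725541e-04  1.23994602e+00] [ 0.61355451  0.7017768  -0.249078    1.53268839  0.19976056  0.93672122
 -0.02926344]
433 175 252 175
```

View pics/c.png

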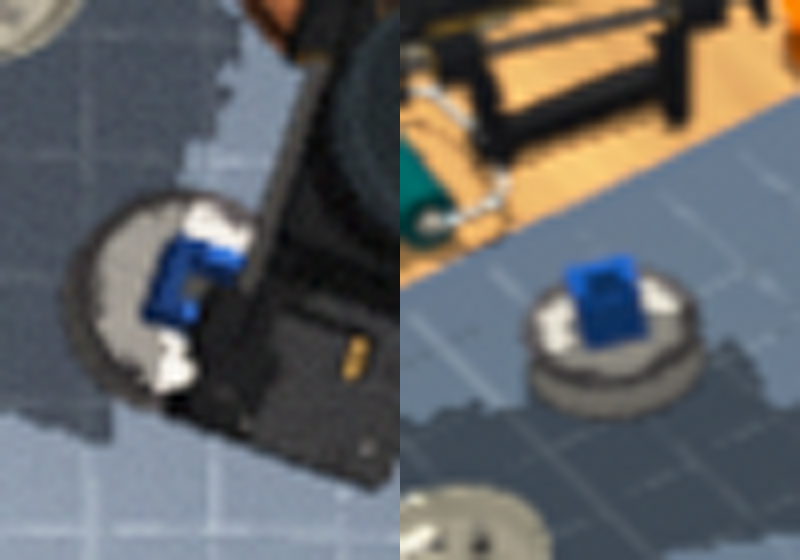

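The gripper straddles the hub in both views, with the hub at (195,290) in the top crop and (605,300) in the scene crop. I'm descending to grasp.

Emit:
{"name": "servo_tool", "arguments": {
  "plan": [
    [[0.001, 0, -0.05], 0],
    [[0.001, 0, -0.09], 0],
    [[0.001, 0, -0.107], 0],
    [[0.001, 0, -0.107], 0]
  ]
}}

```text
time_s: 1.95
eef_pos: [0.5869, -0.333, 0.04]
orientation: [-3.141, 0.0, 1.239]
contact_force: [-1.1, 0.9, 0.1]
opening: 0.794
grasp_force: 0.0
```

Emit:
{"name": "servo_tool", "arguments": {
  "plan": [
    [[0, 0, 0], 0],
    [[0, 0, 0], 0],
    [[0, 0, 0], 0],
    [[0, 0, 0], 0],
    [[0, 0, 0], 0]
  ],
  "fingers": 0.02,
  "squeeze": 30
}}

```text
time_s: 2.58
eef_pos: [0.588, -0.3323, 0.0403]
orientation: [3.14, 0.0, 1.24]
contact_force: [0.9, -0.1, 2.4]
opening: 0.362
grasp_force: 30.0
```

Grasped: the opening is 31.9 mm, which matches the hub. Next I lift and carry.

Emit:
{"name": "servo_tool", "arguments": {
  "plan": [
    [[0, 0, 0.05], 0],
    [[0, 0, 0.1], 0],
    [[0, 0, 0.15], 0],
    [[-0.01, 0.055, 0.15], 0.06],
    [[-0.02, 0.11, 0.15], 0.13]
  ]
}}

```text
time_s: 3.2
eef_pos: [0.5666, -0.221, 0.1897]
orientation: [-3.141, 0.0, 1.371]
contact_force: [0.5, -0.0, -3.6]
opening: 0.361
grasp_force: 30.0
```

Emit:
{"name": "servo_tool", "arguments": {
  "plan": [
    [[-0.009, 0.055, 0], 0],
    [[-0.018, 0.11, 0], 0],
    [[-0.027, 0.16, 0], 0],
    [[-0.036, 0.197, 0], 0],
    [[-0.036, 0.197, 0], 0]
  ]
}}

```text
time_s: 3.82
eef_pos: [0.53, -0.0213, 0.1894]
orientation: [-3.14, -0.001, 1.376]
contact_force: [0.6, -0.3, -2.9]
opening: 0.361
grasp_force: 30.0
```

```bash
python3 - <<'E'
from h import *
o=robot.get_obs();print(o['eef_pos'],o['orientation'],o['contact_force'],o['opening'])
t=snap('top');s=snap('scene')
p=(.532,-.0255,.13)
u,v=proj(t,p).astype(int);U,V=proj(s,p).astype(int)
a=cv2.resize(t['pixels'][v-35:v+35,u-25:u+25],(400,560),interpolation=cv2.INTER_CUBIC)
b=cv2.resize(s['pixels'][V-35:V+35,U-25:U+25],(400,560),interpolation=cv2.INTER_CUBIC)
cv2.imwrite('pics/d.png',np.hstack([a,b]));print(u,v,U,V)
E
```

```text
[ 0.5299953  -0.02128822  0.18938126] [-3.13959435e+00 -1.05938791e-03  1.37589294e+00] [ 0.5730677  -0.25598937 -2.93706033] 0.36091375724981883
333 186 313 197
```

View pics/d.png

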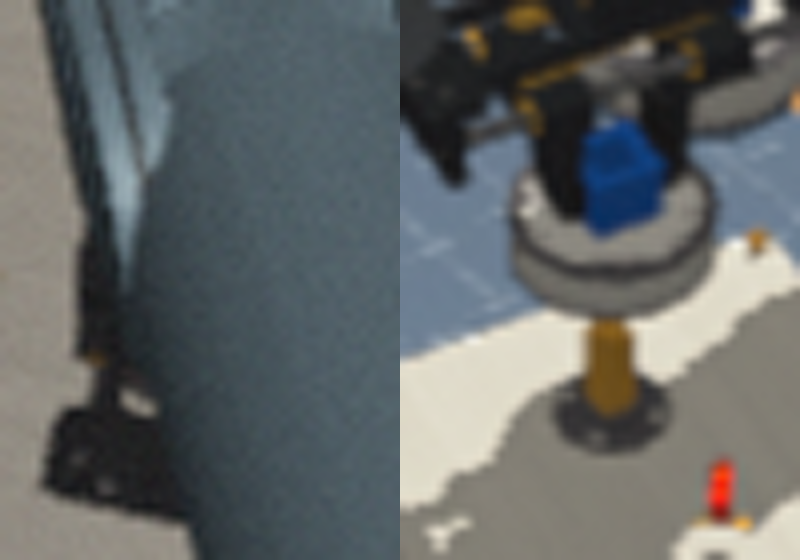

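The top view is blocked. The scene view shows the pulley held over the shaft, with the shaft at (610,370) in the crop. The shaft's wide face is on the left and the hub's is on the right, so their angles differ. I'll measure the shaft angle from the face shading.

```bash
python3 - <<'E'
from fit import *
s=load('scene');x,y=.532,-.0255
I=s['pixels'].astype(float)
for z in np.arange(.07,.1,.006):
    u,v=proj(s,(x,y,z));r=cv2.remap(s['pixels'],np.array([[u+d for d in np.arange(-5,5.1,.5)]],np.float32),np.full((1,21),v,np.float32),cv2.INTER_LINEAR)
    print(np.round([u,v],1),r[0,:,2].tolist())
# edges predicted for candidate yaws (px offset from axis of corner columns)
for yaw in np.arange(0,1.57,.15):
    a,b=proj(s,(x,y,.085)),[]
    for k in range(4):
        g=yaw+np.pi/4+k*np.pi/2; b.append(proj(s,(x+.01131*np.cos(g),y+.01131*np.sin(g),.085))-a)
    b=[q for q in b];b.sort(key=lambda q:q[1]) # lowest drawn = nearest last
    print(round(yaw,2),'near corner',np.round(b[-1][0],2),'sil',np.round([min(q[0] for q in b),max(q[0] for q in b)],2))
t0=cv2.imread('pics/top0.png');print(t0[184:197,327:340,2])
print(t0[184:197,327:340,0])
E
```

```text
[313.8 209.3] [117, 99, 87, 86, 93, 100, 108, 110, 110, 109, 108, 107, 106, 106, 106, 100, 91, 83, 76, 85, 106]
[313.8 208.1] [204, 191, 174, 153, 130, 117, 113, 111, 110, 109, 108, 106, 105, 105, 106, 111, 121, 136, 158, 177, 195]
[313.7 206.9] [226, 221, 208, 189, 160, 137, 122, 112, 110, 109, 108, 106, 105, 106, 109, 124, 154, 182, 207, 222, 224]
[313.7 205.7] [226, 222, 211, 193, 165, 141, 122, 111, 109, 108, 107, 106, 105, 106, 109, 126, 159, 188, 211, 224, 224]
[313.7 204.5] [225, 221, 210, 193, 166, 143, 125, 113, 111, 111, 112, 112, 111, 111, 115, 129, 160, 188, 209, 223, 224]
0.0 near corner -0.33 sil [-3.27  3.27]
0.15 near corner 0.16 sil [-3.28  3.28]
0.3 near corner 0.65 sil [-3.22  3.22]
0.45 near corner 1.13 sil [-3.09  3.08]
0.6 near corner 1.58 sil [-2.89  2.88]
0.75 near corner 1.99 sil [-2.63  2.61]
0.9 near corner -2.3 sil [-2.34  2.36]
1.05 near corner -1.92 sil [-2.66  2.68]
1.2 near corner -1.5 sil [-2.92  2.93]
1.35 near corner -1.05 sil [-3.11  3.12]
1.5 near corner -0.57 sil [-3.23  3.24]
[[209 188 152 106  82  84  84  87  88  92 139 209 231]
 [118 142 161 1
[... 661 characters left out ...]
97  77  82  81  82  82  88 123 189 214]
 [108 128 144 102  66  70  78  77  81  82  86 134 192]
 [ 80  69  69  48  46  60  73  75  82  79  87 118 153]
 [ 73  59  43  41  56  85  93  83  83  86 116 179 159]
 [ 78  57  44  45  51  81  94  94  82  77 112 167 143]
 [ 76  64  44  54  66  86  96  94  73  74  84  84  83]
 [ 79  59  47  62  80  85  82  83  64  72  80  81  81]
 [ 79  64  49  55  63  61  51  45  50  71  80  82  82]
 [ 81  67  60  37  31  29  34  29  41  68  83  79  80]
 [ 99  79  69  57  54  46  51  44  63  76  80  81  86]
 [139  94  76  72  79  75  73  61  70  81  84  85  87]
 [142  88  79  68  71  78  78  70  67  91  86  84 109]
 [ 87  77  82  84  77  75  69  76  96 146 129  90 161]]
```

```bash
python3 - <<'E'
from fit import *
s=load('scene');t=load('top');x,y=.532,-.0255
t['pixels']=cv2.imread('pics/top0.png');now=s['pixels'];s['pixels']=cv2.imread('pics/scene0.png')
for I in(s['pixels'],now):
  for z in(.068,.074,.08,.086,.092):
    u,v=proj(s,(x,y,z));r=cv2.remap(I,np.array([[u+d for d in np.arange(-4,4.1,.5)]],np.float32),np.full((1,17),v,np.float32),cv2.INTER_LINEAR)
    print(r[0,:,2].tolist(),r[0,:,0].tolist())
C=[t,s];rois=[]
for c in C:
    u,v=proj(c,(x,y,.085)).astype(int);rois.append((u-14,v-14,u+14,v+14))
nose=np.array(box(.008,.008,.058,.1)+box(.0045,.0045,.1,.106))
ms=[mask(c,r,(8,90,50),(28,255,255)) for c,r in zip(C,rois)]
for yaw in np.arange(0,1.57,.1):
    cs,sn=np.cos(yaw),np.sin(yaw);B=nose@np.array([[cs,sn,0],[-sn,cs,0],[0,0,1]])
    f=lambda p:sum(np.sum((cover(c,B+[p[0]/1000,p[1]/1000,0],r)-m)**2) for c,r,m in zip(C,rois,ms))
    r=minimize(f,[532,-25.5],method='Nelder-Mead',options=dict(initial_simplex=[[530,-27],[535,-26],[532,-22]],xatol=.1,fatol=.02));print(round(yaw,1),round(r.fun,2),r.x.round(1))
E
```

```text
[102, 97, 99, 101, 105, 105, 104, 103, 102, 102, 102, 101, 101, 99, 96, 94, 91] [86, 70, 55, 42, 32, 27, 24, 24, 25, 25, 24, 26, 28, 39, 56, 70, 81]
[144, 129, 117, 109, 107, 105, 104, 103, 102, 102, 101, 101, 100, 103, 108, 117, 129] [123, 100, 73, 52, 36, 27, 25, 25, 26, 25, 24, 26, 30, 44, 69, 92, 114]
[194, 173, 147, 127, 114, 107, 105, 103, 102, 101, 100, 100, 103, 116, 141, 164, 188] [166, 140, 103, 71, 45, 31, 27, 25, 25, 24, 23, 27, 37, 63, 105, 139, 165]
[202, 184, 157, 134, 117, 106, 105, 104, 102, 101, 100, 100, 103, 119, 151, 179, 202] [174, 149, 112, 79, 49, 30, 26, 25, 25, 25, 22, 27, 40, 68, 116, 153, 178]
[202, 185, 159, 138, 122, 113, 115, 117, 118, 118, 114, 112, 113, 124, 153, 179, 200] [174, 151, 115, 81, 52, 33, 30, 28, 30, 29, 26, 28, 41, 66, 112, 150, 175]
[76, 79, 91, 100, 107, 110, 110, 109, 108, 107, 107, 106, 106, 100, 90, 79, 67] [60, 49, 41, 35, 30, 28, 28, 28, 27, 27, 27, 27, 27, 31, 39, 47, 54]
[138, 124, 114, 109, 110, 111, 110, 109, 108, 107, 106, 105, 106, 106, 108, 113, 123] [117, 93, 67, 48, 35, 28, 26, 26, 27, 27, 26, 27, 30, 42, 63, 85, 106]
[200
[... 155 characters left out ...]
]
[211, 192, 164, 140, 122, 111, 110, 108, 107, 106, 105, 106, 109, 125, 159, 187, 211] [181, 155, 118, 83, 52, 33, 29, 27, 26, 25, 24, 30, 43, 72, 122, 161, 186]
[210, 194, 166, 142, 124, 111, 109, 108, 108, 108, 107, 107, 111, 125, 158, 187, 209] [182, 159, 121, 85, 54, 33, 30, 28, 27, 26, 24, 28, 42, 69, 118, 158, 184]
0.0 8.14 [532.1 -25.5]
0.1 9.14 [531.8 -25.4]
0.2 10.46 [532.  -25.7]
0.3 11.04 [531.8 -25.7]
0.4 11.36 [532.1 -25.7]
0.5 11.47 [532.2 -25.5]
0.6 12.21 [532.2 -25.6]
0.7 13.05 [532.4 -25.5]
0.8 15.1 [532.2 -25.4]
0.9 17.34 [532.8 -25.2]
1.0 13.57 [532.3 -25.4]
1.1 10.51 [532.4 -25.4]
1.2 8.67 [532.3 -25.6]
1.3 7.93 [532.2 -25.5]
1.4 8.31 [532.  -25.3]
1.5 8.06 [532.2 -25.4]
```

```bash
python3 - <<'E'
from fit import *
s=load('scene')
def circ(x,y,z,r=.044): return np.array([proj(s,(x+r*np.cos(a),y+r*np.sin(a),z)) for a in np.linspace(0,6.28,200)])
x,y=.530,-.0213
lo=circ(x,y,.1494);hi=circ(x,y,.1734)
print('bottom row',lo[:,1].max(),lo[lo[:,1].argmax()],'u ext',min(lo[:,0].min(),hi[:,0].min()),max(lo[:,0].max(),hi[:,0].max()))
b=proj(s,(x,y,.15));print('px per m x,y',(proj(s,(x+.01,y,.15))-b)*100,(proj(s,(x,y+.01,.15))-b)*100)
c=[];[c.append(proj(s,(x+.0226*np.cos(1.376+.785+k*1.571),y+.0226*np.sin(1.376+.785+k*1.571),.2014)).round(1)) for k in range(4)];print(c)
I=s['pixels'][int(b[1])-30:int(b[1])+15,295:335]
h=cv2.inRange(cv2.cvtColor(I,cv2.COLOR_BGR2HSV),(105,110,40),(130,255,255));p=np.argwhere(h>0);print('hub px u',p[:,1].min()+295,p[:,1].max()+295,'v',p[:,0].min()+int(b[1])-30,p[:,0].max()+int(b[1])-30)
for u in(312,314,316): print(u,s['pixels'][190:206,u].tolist())
E
```

```text
bottom row 202.67191487455293 [314.70216939 202.67191487] u ext 301.21903213291563 328.0423149836563
px per m x,y [-233.61638401  134.79940802] [191.38396639 160.851115  ]
[array([321.2, 183. ]), array([316.5, 177.2]), array([307.9, 180.4]), array([312.5, 186.3])]
hub px u 310 330 v 163 190
312 [[99, 59, 37], [110, 92, 83], [125, 127, 128], [124, 131, 135], [103, 109, 112], [65, 65, 67], [63, 64, 66], [91, 96, 99], [102, 108, 111], [99, 105, 107], [89, 93, 95], [69, 80, 89], [68, 106, 131], [42, 95, 131], [35, 84, 115], [34, 82, 112]]
314 [[98, 59, 37], [112, 98, 90], [127, 136, 138], [124, 132, 136], [103, 107, 111], [58, 58, 60], [58, 58, 59], [81, 85, 87], [100, 107, 109], [101, 107, 109], [95, 100, 102], [66, 77, 87], [38, 89, 122], [29, 96, 135], [28, 84, 119], [27, 77, 107]]
316 [[109, 92, 85], [126, 134, 138], [127, 136, 139], [125, 132, 136], [103, 107, 112], [65, 65, 68], [58, 59, 60], [81, 84, 85], [99, 105, 106], [98, 105, 106], [92, 98, 99], [96, 105, 111], [140, 164, 177], [94, 132, 158], [54, 94, 123], [50, 86, 112]]
```

Emit:
{"name": "servo_tool", "arguments": {
  "plan": [
    [[0.002, -0.003, -0.015], 0],
    [[0.002, -0.003, -0.03], 0],
    [[0.002, -0.003, -0.04], 0],
    [[0.002, -0.003, -0.046], 0],
    [[0.002, -0.003, -0.05], 0]
  ]
}}

```text
time_s: 4.55
eef_pos: [0.5339, -0.0268, 0.1403]
orientation: [3.141, -0.001, 1.371]
contact_force: [-5.0, 4.8, 18.6]
opening: 0.356
grasp_force: 30.0
```

Emit:
{"name": "servo_tool", "arguments": {
  "plan": [
    [[0, 0, -0.004], 0],
    [[0, 0, -0.008], 0],
    [[0, 0, -0.008], 0]
  ]
}}

```text
time_s: 4.92
eef_pos: [0.5335, -0.0269, 0.132]
orientation: [3.141, -0.001, 1.371]
contact_force: [-1.6, 4.6, 0.8]
opening: 0.365
grasp_force: 29.8
```

Emit:
{"name": "servo_tool", "arguments": {
  "plan": [
    [[-0.0005, 0.0015, -0.004], 0],
    [[-0.0005, 0.0015, -0.008], 0],
    [[-0.0005, 0.0015, -0.012], 0],
    [[-0.0005, 0.0015, -0.012], 0]
  ]
}}

```text
time_s: 5.42
eef_pos: [0.5331, -0.0261, 0.1192]
orientation: [3.141, -0.001, 1.37]
contact_force: [1.9, 5.3, -6.2]
opening: 0.365
grasp_force: 29.7
```

Emit:
{"name": "servo_tool", "arguments": {
  "plan": [
    [[0, 0.001, -0.005], 0],
    [[0, 0.001, -0.01], 0],
    [[0, 0.001, -0.014], 0],
    [[0, 0.001, -0.018], 0],
    [[0, 0.001, -0.018], 0]
  ]
}}

```text
time_s: 6.05
eef_pos: [0.5331, -0.0254, 0.1017]
orientation: [3.141, -0.0, 1.37]
contact_force: [0.2, 4.7, 2.6]
opening: 0.361
grasp_force: 29.7
```

```bash
python3 - <<'E'
from h import *
s=snap('scene');U,V=proj(s,(.532,-.0255,.09)).astype(int)
cv2.imwrite('pics/e.png',cv2.resize(s['pixels'][V-35:V+35,U-35:U+45],(640,560),interpolation=cv2.INTER_CUBIC));print(U,V)
E
```

```text
313 205
```

View pics/e.png

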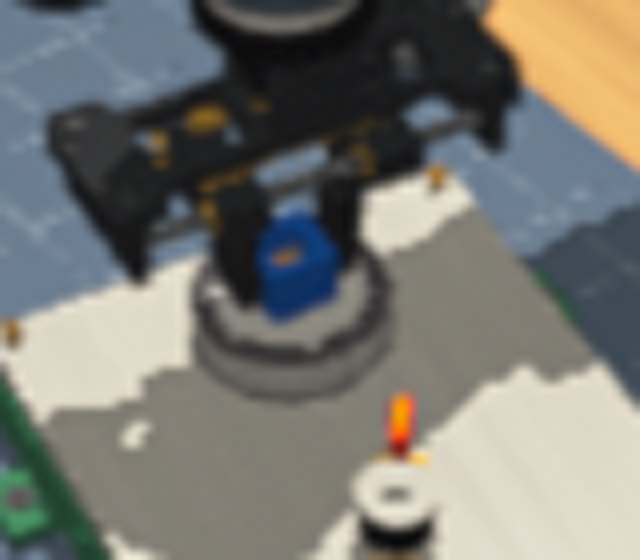

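The pulley is on the shaft, with brass visible in the bore at (285,255), and it is nearly home. I'll press down the last few millimetres.

Emit:
{"name": "servo_tool", "arguments": {
  "plan": [
    [[0, 0.001, -0.003], 0],
    [[0, 0.001, -0.005], 0],
    [[0, 0.001, -0.007], 0],
    [[0, 0.001, -0.007], 0]
  ]
}}

```text
time_s: 6.6
eef_pos: [0.5328, -0.0247, 0.0969]
orientation: [-3.142, 0.001, 1.37]
contact_force: [-8.7, 3.5, 29.4]
opening: 0.364
grasp_force: 30.0
```

It is on the shoulder, pressing with 29 N. I'm releasing and rising.

Emit:
{"name": "servo_tool", "arguments": {
  "plan": [
    [[0, 0, 0.003], 0],
    [[0, 0, 0.003], 0],
    [[0, 0, 0.003], 0],
    [[0, 0, 0.003], 0]
  ],
  "fingers": 0.055
}}

```text
time_s: 7.1
eef_pos: [0.5326, -0.0249, 0.0973]
orientation: [-3.141, 0.0, 1.369]
contact_force: [0.4, 0.1, 0.7]
opening: 0.626
grasp_force: 0.0
```

Emit:
{"name": "servo_tool", "arguments": {
  "plan": [
    [[0, 0, 0.03], 0],
    [[0, 0, 0.06], 0],
    [[0, 0, 0.1], 0],
    [[-0.03, 0.03, 0.11], 0],
    [[-0.06, 0.06, 0.11], -0.15]
  ]
}}

```text
time_s: 7.72
eef_pos: [0.4728, 0.036, 0.2085]
orientation: [3.14, -0.001, 1.215]
contact_force: [0.6, 0.6, 0.5]
opening: 0.622
grasp_force: 0.0
```

```bash
python3 - <<'E'
from fit import *
s=snap('scene');o=robot.get_obs();print(o['eef_pos'],o['orientation'])
U,V=proj(s,(.54,.0,.09)).astype(int)
cv2.imwrite('pics/f.png',cv2.resize(s['pixels'][V-35:V+35,U-40:U+40],(640,560),interpolation=cv2.INTER_CUBIC));print(U-40,V-35)
x,y=.5322,-.0255
def circ(z,r=.044): return np.array([proj(s,(x+r*np.cos(a),y+r*np.sin(a),z)) for a in np.linspace(0,6.28,200)])
lo,hi=circ(.058),circ(.082);f=lambda q:(np.array(q)-[U-40,V-35]+.5)*8
print('expected bottom',f(lo[lo[:,1].argmax()]),'top',f(hi[hi[:,1].argmin()]),'left/right',f(hi[hi[:,0].argmin()]),f(hi[hi[:,0].argmax()]),'hub top',f(proj(s,(x,y,.11))))
E
```

```text
[0.46823151 0.04021346 0.20779242] [-3.13870330e+00 -5.51482909e-04  1.21284341e+00]
276 175
expected bottom [305.92639633 372.85218434] top [307.50232543 187.79480298] left/right [203.34836562 261.92441585] [407.56361358 260.63053394] hub top [304.56855674 213.79414719]
```

View pics/f.png

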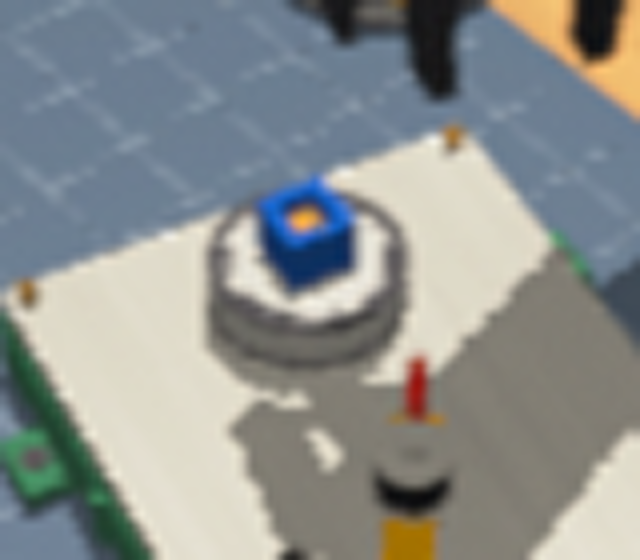

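Emit:
{"name": "servo_tool", "arguments": {
  "plan": [
    [[0, 0, 0], 0.15],
    [[0.03, -0.03, 0], 0.15],
    [[0.06, -0.06, 0], 0.15],
    [[0.06, -0.06, -0.03], 0.15],
    [[0.06, -0.06, -0.06], 0.15]
  ],
  "fingers": 0.014
}}

```text
time_s: 8.4
eef_pos: [0.5333, -0.0254, 0.1468]
orientation: [3.141, 0.0, 1.369]
contact_force: [-0.6, -0.1, 0.3]
opening: 0.154
grasp_force: 0.0
```

Emit:
{"name": "servo_tool", "arguments": {
  "plan": [
    [[0, 0, 0], 0],
    [[0, 0, -0.01], 0],
    [[0, 0, -0.018], 0],
    [[0, 0, -0.022], 0],
    [[0, 0, -0.024], 0]
  ]
}}

```text
time_s: 9.02
eef_pos: [0.5329, -0.0246, 0.1237]
orientation: [3.141, 0.0, 1.37]
contact_force: [0.0, -0.9, -0.1]
opening: 0.157
grasp_force: 0.0
```

Emit:
{"name": "servo_tool", "arguments": {
  "plan": [
    [[0, 0, -0.002], 0],
    [[0, 0, -0.004], 0],
    [[0, 0, -0.006], 0],
    [[0, 0, -0.007], 0],
    [[0, 0, -0.007], 0]
  ]
}}

```text
time_s: 9.65
eef_pos: [0.5332, -0.0246, 0.1183]
orientation: [3.141, 0.001, 1.37]
contact_force: [-5.2, 0.2, 17.5]
opening: 0.161
grasp_force: 8.7
```

Hub top contact comes at z = 0.110 (TCP 0.118), so the pulley is fully home. I'm moving on to the tab.

Emit:
{"name": "servo_tool", "arguments": {
  "plan": [
    [[0, 0, 0.04], 0],
    [[0, 0.01, 0.08], 0],
    [[0.006, 0.05, 0.08], -0.18],
    [[0.0125, 0.089, 0.08], -0.36],
    [[0.0125, 0.089, 0.06], -0.553]
  ],
  "fingers": 0.045
}}

```text
time_s: 10.28
eef_pos: [0.5468, 0.0689, 0.178]
orientation: [3.141, -0.005, 0.822]
contact_force: [-0.1, -0.6, -0.5]
opening: 0.509
grasp_force: 0.0
```

Emit:
{"name": "servo_tool", "arguments": {
  "plan": [
    [[0, 0, -0.03], 0],
    [[0, 0, -0.05], 0],
    [[0, 0, -0.05], 0]
  ]
}}

```text
time_s: 10.65
eef_pos: [0.5442, 0.0643, 0.1254]
orientation: [-3.14, 0.002, 0.823]
contact_force: [-0.2, 0.3, -0.1]
opening: 0.512
grasp_force: 0.0
```

```bash
python3 - <<'E'
from fit import *
s=snap('scene');o=robot.get_obs();print(o['eef_pos'],o['orientation'],o['opening'])
U,V=proj(s,(.5475,.066,.09)).astype(int)
cv2.imwrite('pics/g.png',cv2.resize(s['pixels'][V-35:V+35,U-40:U+40],(640,560),interpolation=cv2.INTER_CUBIC));print(U-40,V-35)
E
```

```text
[0.54507288 0.06443917 0.12656882] [-3.14091892e+00  7.29422377e-04  8.22490010e-01] 0.510537985082655
287 187
```

View pics/g.png

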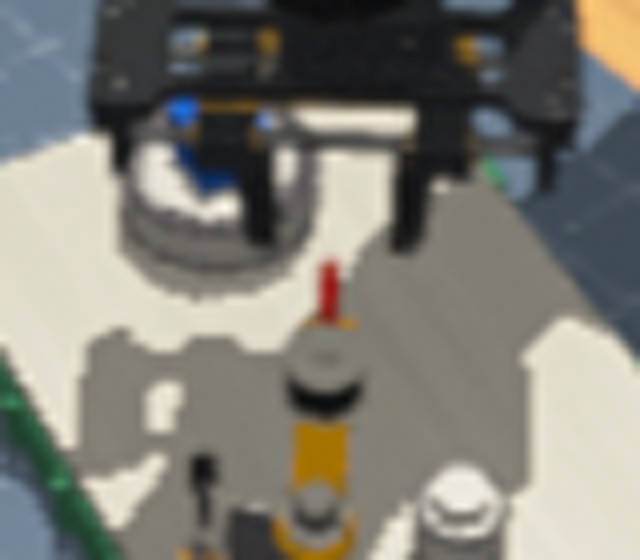

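The tab at (330,290) is centred between the fingers at (258,240) and (405,245). I'm descending and gripping it.

Emit:
{"name": "servo_tool", "arguments": {
  "plan": [
    [[0, 0, -0.025], 0],
    [[0, 0, -0.04], 0],
    [[0, 0, -0.049], 0],
    [[0, 0, -0.049], 0]
  ]
}}

```text
time_s: 11.2
eef_pos: [0.5452, 0.0644, 0.0776]
orientation: [-3.141, 0.001, 0.822]
contact_force: [-0.2, -0.5, 0.5]
opening: 0.51
grasp_force: 0.0
```

Emit:
{"name": "servo_tool", "arguments": {
  "plan": [
    [[0, 0, 0], 0],
    [[0, 0, 0], 0],
    [[0, 0, 0], 0],
    [[0, 0, 0], 0],
    [[0, 0, 0], 0]
  ],
  "fingers": 0.0,
  "squeeze": 35
}}

```text
time_s: 11.82
eef_pos: [0.5459, 0.064, 0.0779]
orientation: [3.141, -0.0, 0.822]
contact_force: [1.4, -1.9, 0.4]
opening: 0.086
grasp_force: 35.0
```

Emit:
{"name": "servo_tool", "arguments": {
  "plan": [
    [[0.005, -0.0044, 0], 0.065],
    [[0.0103, -0.0086, 0], 0.13],
    [[0.0158, -0.0124, 0], 0.195],
    [[0.0216, -0.0157, 0], 0.26],
    [[0.0216, -0.0157, 0], 0.26]
  ]
}}

```text
time_s: 12.45
eef_pos: [0.5664, 0.0489, 0.0778]
orientation: [-3.14, 0.0, 1.081]
contact_force: [-4.1, -0.1, 6.3]
opening: 0.086
grasp_force: 35.1
```

Emit:
{"name": "servo_tool", "arguments": {
  "plan": [
    [[0.006, -0.003, 0], 0.065],
    [[0.0122, -0.0055, 0], 0.13],
    [[0.025, -0.0095, 0], 0.26],
    [[0.0361, -0.0115, 0], 0.37],
    [[0.0361, -0.0115, 0], 0.37]
  ]
}}

```text
time_s: 13.08
eef_pos: [0.6018, 0.0365, 0.0778]
orientation: [-3.138, 0.001, 1.451]
contact_force: [-7.3, -1.3, 10.6]
opening: 0.086
grasp_force: 35.4
```

Emit:
{"name": "servo_tool", "arguments": {
  "plan": [
    [[0, 0, 0], 0],
    [[0, 0, 0], 0],
    [[0, 0, 0], 0]
  ]
}}

```text
time_s: 13.45
eef_pos: [0.6012, 0.0366, 0.0779]
orientation: [-3.138, 0.002, 1.45]
contact_force: [-6.1, -1.8, 8.6]
opening: 0.091
grasp_force: 35.5
```

```bash
python3 - <<'E'
from fit import *
s=snap('scene');o=robot.get_obs();print(o['eef_pos'],o['orientation'],o['opening'],o['grasp_force'],o['contact_force'])
d=o['eef_pos'][:2]-[.616,.139];print(np.hypot(*d),np.arctan2(d[1],d[0])+2.3253)
U,V=proj(s,(.57,.03,.08)).astype(int)
cv2.imwrite('pics/i.png',cv2.resize(s['pixels'][V-35:V+45,U-45:U+45],(630,560),interpolation=cv2.INTER_CUBIC))
E
```

```text
[0.60115566 0.03658509 0.07783899] [-3.13796626e+00  1.85781155e-03  1.44981935e+00] 0.0903505695920952 35.47789359850867 [-6.09287826 -2.35873187  8.31392722]
0.10348511378164757 0.6105629057342994
```

View pics/i.png

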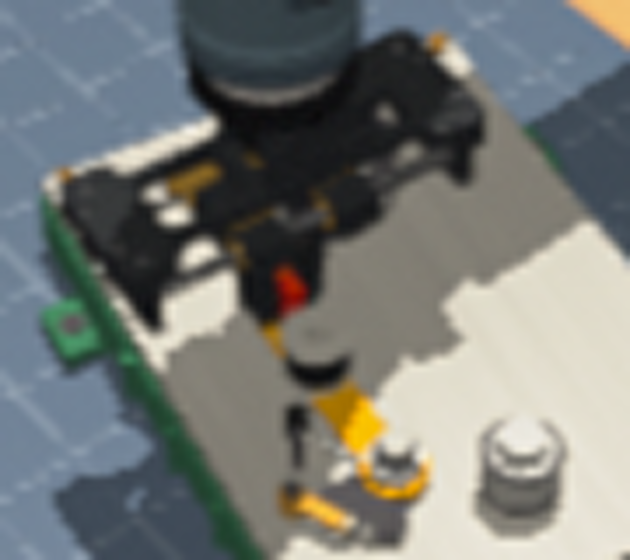

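The tab is held at (290,290) in the crop. The arm is at about 0.61 rad, 103 mm from the pivot as planned, and the grip is 35 N. Handing in.

```bash
python3 -c "
from rig import robot
print(robot.job_done())"
```

```text
the job is handed in; nothing more can be done
None
```

I handed the job in with the pulley fully home on the square shaft and let go, and the tensioner arm still held back at an estimated 0.61 rad, past its click, with a 35 N grip on the tab; the hand-in returned no verdict.

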